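# Check a sensor blade and tuck it under the reader's leaf

## Robot

A 6-joint arm with a two-finger parallel gripper is mounted at the origin on a cart in front of the work surface, level with it; the furniture and walls round the work are solid. World frame = base frame: x ahead of the robot, y to its left, z up, the work surface at z = 0. Lengths are in m, angles in degrees, forces in N, time in s.
With the tool pointing down it reaches from about 0.35 to 0.875 m from the base axis. Payload 4.2 kg.
Tool frame: the origin (TCP) lies between the finger pads, 19 mm behind the fingertips; this is the grasp point; z points along the fingers, y is the line along which they close (so a half turn about z gives the same grasp; the last joint's range is limited). The gripper opens to 85 mm and grips with 20 to 120 N. Pads are 22 mm wide; open, the fingers measure 114 mm over their backs; the gripper's body (76 mm by 85 mm) begins 54 mm behind the grasp point. The pads swing forward as they close: fully open they stand 13 mm farther back than shut.
Start: joints at [-58.808, 22.042, 0.453, 0, -68.411, -14.817], TCP at [0.176, -0.6, 0.25] pointing down, gripper open.
Joint ranges: [-179.83, 179.83], [-69.29, 118.12], [-61.27, 80.66], [-181.25, 117.63], [-171.15, -9.14], [-177.46, 177.46]. Speed limits (degrees/s): [159.86, 159.86, 180, 180, 180, 180].

## Interface

Orientations are given as a 3x3 rotation matrix whose columns are the frame's x, y, z axes.
In Python, from workcell import ctrl gives the robot as it stands.
- The arm moves only by the tool step_arm, never from a script. Its arguments are lists of equal length, an entry for each row: "slide": the shift along the tool's x, y, z in units of 30 cm (1.0 is 30 cm), a list of three; "twist": the turn, a rotation vector about the tool's x, y, z in units of 45 degrees (1.0 is 45 degrees), a list of three; "fingers": the closure, from -1 (fully open) to 1 (shut). In form: {"slide": [[x, y, z], ...], "twist": [[rx, ry, rz], ...], "fingers": [fingers, ...]}. A call has 1 to 20 rows; each row is the pose to reach, as a shift and turn from the pose commanded when the call began, along the tool's axes at that moment; what a row does not reach only later rows make up. A row lasts 1/8 s, in which the tool goes at most 62.5 mm and 10.7 degrees, less where a joint would pass 70% of its speed; a pose out of reach is approached as far as the arm can. A call with a number of a shift or a turn outside -1 to 1 is refused whole. A call with a gripper value outside its range is refused whole. The fingers move at their own pace and stop on an object; "force" is the grip in N (left out, the last holds). Time passes only in rows, so rows that repeat a pose let the fingers close. It gives the time, the measured TCP pose, the force, the opening and the grip force at its end, in the units of the state.
- ctrl.get_state(): the state, without advancing time (a new reading comes with each control period).
- ctrl.grab_frame(name): name is "scene" or "top" or "wrist"; returns a dict with "color" (480x640x3 uint8, blue, green, red), "range_z" (480x640 float32, m along the optical axis (not along the pixel's ray), 0 where there is no reading), "vfov" (degrees; the focal length in pixels is half the picture's height over the tangent of half this angle, whatever the lens; pixels are square), "cx", "cy" (the principal point, pixels), "k1" (the pictures are not rectified: a ray, as slopes to the right and down, at radius r is drawn at 1 + k1 r^2 times it, then the intrinsics apply), "R" (3x3) and "t" (3): a world point X has camera coordinates R X + t; the wrist camera has in their place "mount" (4x4, takes a point from camera to tool coordinates, whose origin is the TCP and whose axes are the flange's). Camera axes: x right, y down, z forward; pixel columns grow to the right and rows downward; lengths in m; the calibration is good to about 2 mm. A picture is of the moment at which its call begins: read the wrist's pose just before it.
- ctrl.finish_job(): hands the job in; it is judged then, once.
The state is a dict: "t": time; "joint_positions": joint angles; "qvel": joint speeds; "effort": joint torques, N m; "tool_pos": TCP position; "ee_rot": TCP orientation; "contact_force": force on the tool from outside, world axes, zero at the start; "ft_torque": the same for the moment, N m; "width": finger opening in m; "grip_force": force on a finger pad.
Only numpy, scipy, OpenCV 4.12 (cv2) and the standard library are available. Lean on these libraries where they do the work, as an engineer would, in place of code of your own. Each camera call takes 0.05 s, during which the arm holds its last target. There are 200 camera calls.

## Task

Pick up the sensor blade by its blue rib and check it by touching its front edge down onto the white stud and then onto the black stud. Then slide its front edge under the clear leaf of the reading station, square and midway between the side rails, until it meets the back stop, without lifting the leaf. Finish still gripping the rib, pressing the blade firmly flat on the white pad, and leave the vial, the pot and the timer where they stand.

Things in the scene. Friction and masses are not known exactly. Their poses are not given: they have to be found in the camera images.
- blade: Loose rigid sensor blade, 0.08 to 0.17 kg: flat aluminium plate 110 (x) x 60 (y) x 4 mm with a blue grip rib standing across it, 12 (x) x 50 (y) mm, centred at x = -30 mm, top 31 mm above the plate's underside. Origin: centre of the underside; +x points to the front edge (copper band on top), z up. Starts flat on the worktop.
- blade_front (a point): Middle of the blade's front edge, on the underside (55 mm ahead of the blade's origin along its x).
- blade_rear (a point): Middle of the blade's rear edge, on the underside (55 mm behind the blade's origin).
- blade_rib (a point): Centre of the blade's blue rib, where it is gripped: x = -30, y = 0, z = 18 mm in the blade's frame.
- white_stud: White spring-loaded check stud, 18 mm across, in a fixed grey housing on the worktop. It gives straight down by up to 8 mm, from about 1.2 N rising to about 4 N. A touch is a push of over 1 N by the blade (4 mm of travel is ample), held 0.2 s, with the middle of the blade's front edge within 25 mm of the stud's axis. Origin: use point white_stud_top.
- white_stud_top (a point): Centre of the top face of the white stud, 24 mm above the worktop when not pressed; it moves down with it.
- black_stud: Black check stud, otherwise like the white one; the two may be in either place.
- black_stud_top (a point): Centre of the top face of the black stud, 24 mm above the worktop when not pressed.
- station: Fixed reading station, base 150 (x) x 130 (y) mm. Origin: centre of its underside on the worktop; +x runs from the open front, where the blade goes in, to the hinge at the back (x = 60 mm). Under the leaf: side rails with inner faces at y = -42 and +42 mm and a black back stop, front face at x = 40 mm, 5 mm high over the pad. The blade goes about 30 mm under the leaf; its rib stays in front.
- pad: White pad of the station, 115 x 84 mm, part of the fixed station and with the same origin and axes; top at z = 10 mm, from x = -75 to +40 mm, two blue lane lines at y = -32.5 and +32.5 mm. A firm press of the blade on it is over 4 N (8 to 15 N is good), kept up at the end.
- leaf (a joint): Hinge of the clear leaf, rad: 0 down at rest (on the side rails, lightly sprung), grows as its front lifts (0.08 rad is 4 mm at the lip). Must stay under 0.08.
- leaf_lip (a point): Front of the clear leaf: middle of its flat underside, at x = 10, y = 0, z = 17 mm in the station's frame when down, so 7 mm above the pad. From here an orange lip slopes up and forward to x = 2 mm, z = 24 mm.
- capillary_vial: Bystander: clear vial with red cap, 30 x 30 x 86 mm, loose; origin at the centre of its underside.
- sample_pot: Bystander: pot with yellow screw cap, 46 x 46 x 55 mm, loose; origin at the centre of its underside.
- bench_timer: Bystander: white bench timer, 31 x 76 x 53 mm, loose; origin at the centre of its underside.
Things that resemble listed ones, but are neither listed nor needed, are in the scene too. What is shaped like the blade but red is not meant.

How it is judged (in metres and radians):
On the way, in this order (a step that is already met when the one before it is completed fails the run):
1. the blade's front edge is touched onto the white stud (over 1 N) (contact force between blade and white_stud above 1 N and horizontal distance between blade_front and white_stud_top below 0.025 m), for 0.2 s.
2. the blade's front edge is touched onto the black stud (over 1 N) (contact force between blade and black_stud above 1 N and horizontal distance between blade_front and black_stud_top below 0.025 m), for 0.2 s.
At the end, for the whole second after the job is handed in: Front edge under the leaf within 7 mm of the back stop and 8 mm of midway between the rails, square to 0.1 rad, both edges within 2.5 mm of the pad, pressed on it with over 4 N, the rib still gripped (over 8 N, TCP within 12 mm of its mid-plane), leaf under 0.05 rad, blade still (x of blade_front in the frame of station above 0.033 m and y of blade_front in the frame of station between -0.008 and 0.008 m and angle between the x axis of blade and the x axis of station, either way round below 0.1 rad and z of blade_front in the frame of station between 0.0075 and 0.0125 m and z of blade_rear in the frame of station below 0.0125 m and contact force between blade and pad above 4 N and contact force between the fingers and blade above 8 N and z of the grasp point in the frame of blade below 0.045 m and x of the grasp point in the frame of blade between -0.042 and -0.018 m and value of joint leaf below 0.05 rad and linear speed of blade below 0.02 m/s); the arm keeps its last pose, push and grip.
It fails at once if the leaf is lifted by more than 0.08 rad (4 mm at its lip) (value of joint leaf above 0.08 rad).
It fails at once if the vial, the pot or the timer is moved by more than 20 mm or tipped over (distance of any of capillary_vial, sample_pot, bench_timer from where it was at the start of the episode above 0.02 m or angle between any of capillary_vial, sample_pot, bench_timer's own z axis and vertical above 0.5 rad).
It also fails if it takes over 45 s, if anything falls off the work surface, if the arm or the gripper's body presses on something with over 40 N, if the wrist force passes 120 N, or if a joint passes its speed limit or range.

## Working session

There is one attempt and no reset: what is moved stays moved. The work goes in short steps, Python scripts to look and compute and a tool call to move; the robot and the scene stay as the last step left them, time stands still between calls to the robot, and variables do not carry over. Pictures are saved under pics/ and viewed, at most 10 in all, crops included, and the job is handed in when it is done.

Besides the shell and the picture viewer there is one more tool, called after "Emit:" by a JSON object that holds its "name" and its "arguments", one argument or row to a line. step_arm: Moves the arm, as the interface text tells. Its arguments: {"type":"object","properties":{"slide":{"type":"array","items":{"type":"array","items":{"type":"number"}}},"twist":{"type":"array","items":{"type":"array","items":{"type":"number"}}},"fingers":{"type":"array","items":{"type":"number"}},"force":{"type":"number"}},"required":["slide","twist","fingers"]}

```bash
mkdir -p pics; ls
cat > h.py <<'E'
import numpy as np, cv2, pickle
def load(n): return pickle.load(open(f'pics/{n}.pkl','rb'))
def K(f):
    fl=240/np.tan(np.radians(f['vfov'])/2); return fl
def cam(f):
    if 'R' in f: return np.array(f['R']),np.array(f['t'])
    M=np.array(f['mount']); T=np.eye(4); T[:3,:3]=f['ee']; T[:3,3]=f['tp']
    W=np.linalg.inv(T@M); return W[:3,:3],W[:3,3]
def ray(f,u,v):
    fl=K(f); d=np.array([(u-f['cx'])/fl,(v-f['cy'])/fl]); s=d.copy()
    for _ in range(20): s=d/(1+f['k1']*(s@s))
    R,t=cam(f); return -R.T@t, R.T@np.array([s[0],s[1],1])
def onz(f,u,v,z):
    o,d=ray(f,u,v); return o+d*(z-o[2])/d[2]
def dep(f,u,v):
    o,d=ray(f,u,v); return o+d*f['range_z'][int(round(v)),int(round(u))]
def tri(*a):
    A=np.zeros((3,3));b=np.zeros(3);L=[]
    for f,u,v in a:
        o,d=ray(f,u,v); d=d/np.linalg.norm(d); P=np.eye(3)-np.outer(d,d); A+=P;b+=P@o; L.append((o,P))
    X=np.linalg.solve(A,b); return X,[float(np.linalg.norm(P@(X-o))) for o,P in L]
def proj(f,X):
    R,t=cam(f); c=R@X+t; s=c[:2]/c[2]; s=s*(1+f['k1']*(s@s)); return s*K(f)+[f['cx'],f['cy']]
def grab(n,name):
    from workcell import ctrl
    s=ctrl.get_state(); f=ctrl.grab_frame(n); f['ee']=np.array(s['ee_rot']); f['tp']=np.array(s['tool_pos'])
    pickle.dump(f,open(f'pics/{name}.pkl','wb')); cv2.imwrite(f'pics/{name}.png',f['color']); return f
E
python3 - <<'E'
from h import *
from workcell import ctrl
for n in ('scene','top'):
    f=grab(n,n); print(n,f['vfov'],f['cx'],f['cy'],f['k1'],-f['R'].T@f['t'])
print(ctrl.get_state())
E
```

```text
pics
scene 54.27107259420483 325.69628003893376 242.3478114124072 -0.01084350775694597 [0.07598675 0.88250219 0.52320319]
top 44.36005604890344 317.3474734043526 245.6212379788574 -0.03606558514952128 [0.44536925 0.07025011 1.34722038]
{'t': 0.1, 'joint_positions': array([-5.88090594e+01,  2.20858489e+01,  3.86041097e-01, -2.56683623e-02,
       -6.84105529e+01, -1.48165069e+01]), 'qvel': array([-0.01130293, -0.11245585,  0.25005992,  0.01288841, -0.01821021,
        0.01968325]), 'effort': array([ 2.44012972e-04, -3.93318844e+01,  1.88928884e+01,  4.19790789e+00,
       -2.61798399e-03,  1.05626910e-05]), 'tool_pos': array([ 0.17607349, -0.5991699 ,  0.24902466]), 'ee_rot': array([[-9.59486407e-01, -2.81754191e-01, -6.41170768e-04],
       [-2.81754906e-01,  9.59484602e-01,  1.86342975e-03],
       [ 9.01643376e-05,  1.96858853e-03, -9.99998058e-01]]), 'contact_force': array([0.35922092, 0.35795443, 0.27492799]), 'ft_torque': array([-0.01402018, -0.00311242,  0.03368819]), 'grip_force': 0.0, 'width': 0.08547351196263543}
```

View pics/scene.png

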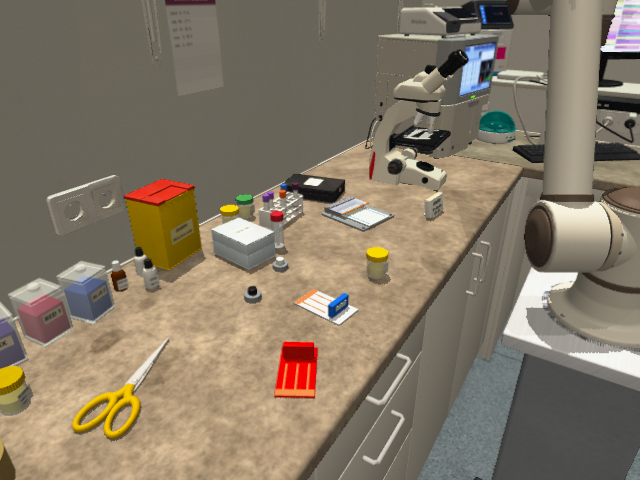

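View pics/top.png

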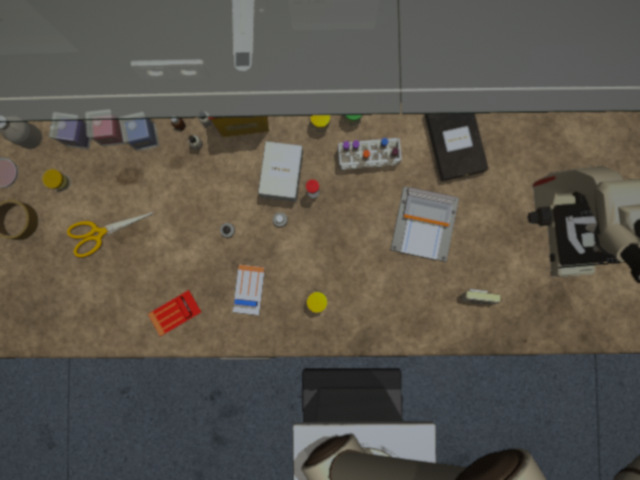

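The scene view shows the blade at about (327,306), the black stud at (253,294), the white stud at (280,264), and the station at (357,213). In the top view the blade is at (249,290) with its front up, the white stud at (280,220), the black stud at (227,230), and the station at (426,222), opening toward the robot. I'll enlarge both.

Run:
```python
from h import *
a=load('top')['color'];b=load('scene')['color']
cv2.imwrite('pics/tc.png',cv2.resize(a[170:325,210:470],None,fx=3,fy=3,interpolation=cv2.INTER_CUBIC))
cv2.imwrite('pics/sc.png',cv2.resize(b[185:335,235:435],None,fx=4,fy=4,interpolation=cv2.INTER_CUBIC))
```

```text
(no output)
```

View pics/tc.png

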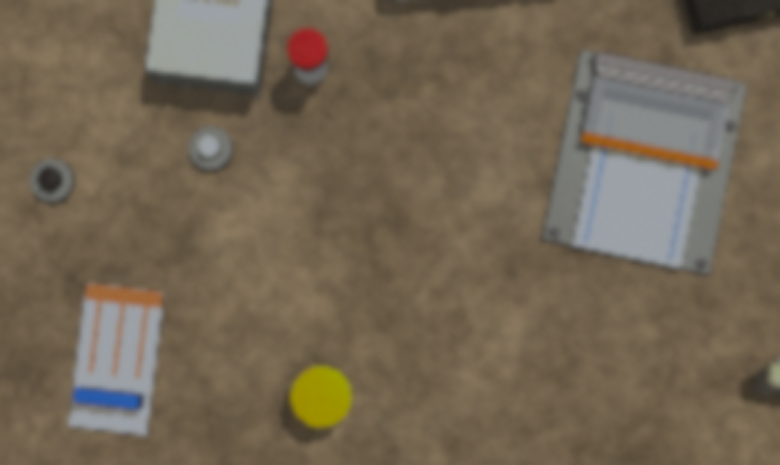

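View pics/sc.png

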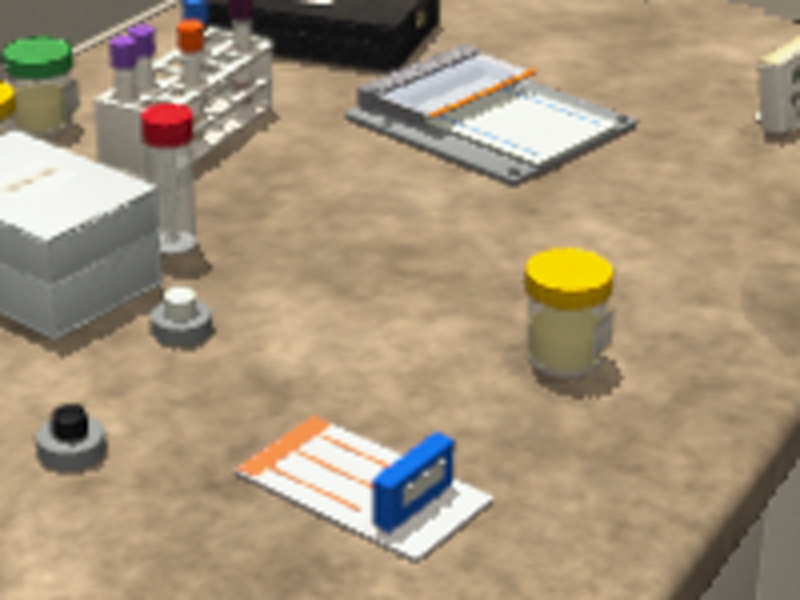

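The crops show the corners clearly. In the top crop, the blade corners are (86,285), (163,292), (148,436), (68,426), the stud tops are (208,146) white and (51,178) black, and the station corners are (583,52), (745,86), (708,272), (544,240). In the scene crop, the blade corners are (238,470), (320,418), (492,497), (415,558), the stud tops are (181,294) and (70,411), and the station's front corners are (515,182) and (635,122).

```bash
cat > m.py <<'E'
from h import *
T=load('top');S=load('scene')
t=lambda x,y:(T,210+(x+.5)/3-.5,170+(y+.5)/3-.5)
s=lambda x,y:(S,235+(x+.5)/4-.5,185+(y+.5)/4-.5)
np.set_printoptions(precision=4,suppress=True)
P={}
def pt(n,a,b):
    X,e=tri(t(*a),s(*b)); P[n]=X; print(n,X,np.round(e,4),'top@z:',onz(*t(*a),Z.get(n,0)),'depth',dep(*t(*a))[2])
Z=dict(FL=.004,FR=.004,RL=.004,RR=.004,ws=.024,bs=.024,sFL=.008,sFR=.008,lipL=.024,lipR=.024)
pt('FL',(86,285),(238,470));pt('FR',(163,292),(320,418));pt('RR',(148,436),(492,497));pt('RL',(68,426),(415,558))
pt('ws',(208,146),(181,294));pt('bs',(51,178),(70,411))
pt('sFL',(544,240),(515,182));pt('sFR',(708,272),(635,122));pt('lipL',(584,138),(432,115));pt('lipR',(717,164),(533,72))
pt('vial',(308,48),(167,122));pt('pot',(321,397),(569,270))
for n,q in dict(sBL=(583,52),sBR=(745,86)).items(): print(n,onz(*t(*q),.008))
for n,q in dict(rt=((107,396)),).items(): print('rib',onz(*t(*q),.031),dep(*t(*q)))
c=sum(P[k] for k in('FL','FR','RL','RR'))/4; f=P['FL']+P['FR']-P['RL']-P['RR']
print('blade',c,np.degrees(np.arctan2(f[1],f[0])))
# depth clouds
def cloud(f,u0,u1,v0,v1):
    return np.array([[*dep(f,u,v),u,v] for v in range(v0,v1) for u in range(u0,u1) if f['range_z'][v,u]>0])
C=cloud(T,385,462,180,265); m=(C[:,2]>.004)&(C[:,2]<.035); 
r=cv2.minAreaRect(C[m][:,:2].astype(np.float32)*1000); print('station depth rect',r,np.percentile(C[m][:,2],[10,50,90]))
C=cloud(T,230,270,260,320); m=(C[:,2]>.002)
print('blade depth',cv2.minAreaRect(C[m][:,:2].astype(np.float32)*1000)); m=C[:,2]>.02
print('rib depth',cv2.minAreaRect(C[m][:,:2].astype(np.float32)*1000),C[m][:,2].max())
E
python3 m.py
```

```text
FL [0.5109 0.2831 0.0068] [0.001 0.001] top@z: [0.5119 0.2841 0.004 ] depth -0.0029355433294078193
FR [0.5038 0.2238 0.0057] [0.0022 0.0022] top@z: [0.5058 0.225  0.004 ] depth 0.004995634353063272
RR [0.397  0.2369 0.0057] [0.0003 0.0003] top@z: [0.3967 0.237  0.004 ] depth 0.003980378563450682
RL [0.4046 0.2973 0.0068] [0.0004 0.0004] top@z: [0.4048 0.298  0.004 ] depth 0.0006068547136566238
ws [0.6138 0.1874 0.0263] [0.0009 0.0009] top@z: [0.6149 0.1881 0.024 ] depth 0.024999526978576547
bs [0.5918 0.3069 0.0256] [0.0004 0.0004] top@z: [0.5923 0.3074 0.024 ] depth 0.026777976324629416
sFL [ 0.5415 -0.0656  0.006 ] [0.0001 0.0001] top@z: [ 0.5414 -0.0653  0.008 ] depth -0.0005661402059933263
sFR [ 0.5153 -0.1893  0.0058] [0.0003 0.0003] top@z: [ 0.5155 -0.1887  0.008 ] depth 0.003483301078549106
lipL [ 0.6176 -0.0953  0.0225] [0.0006 0.0006] top@z: [ 0.6168 -0.0954  0.024 ] depth 0.022729468935966057
lipR [ 0.5956 -0.1953  0.022 ] [0.0004 0.0004] top@z: [ 0.5957 -0.1947  0.024 ] depth 0.018719440106217178
vial [0.6775 0.1096 0.0821] [0.0005 0.0005] top@z: [0.6931 0.1124 0.    ] depth 0.087406718401561
pot [0.4253 0.1039 0.0564] [0.0003 0.0003] top@z: [0.4246 0.1055 0.    ] depth 0.05526968726360937
sBL [ 0.6852 -0.0983  0.008 ]
sBR [ 0.6571 -0.2211  0.008 ]
rib [0.4276 0.2642 0.031 ] [0.4276 0.2635 0.0353]
blade [0.4541 0.2603 0.0062] -7.314154145464276
station depth rect ((604.5435180664062, -140.395263671875), (174.76026916503906, 194.4938507080078), 88.88843536376953) [0.0053 0.0115 0.0228]
blade depth ((455.13031005859375, 258.82940673828125), (90.32281494140625, 134.96786499023438), 89.60121154785156)
rib depth ((425.9573669433594, 264.80511474609375), (50.683006286621094, 12.569390296936035), 82.66636657714844) 0.03868970260711446
```

```bash
cat > p.py <<'E'
import numpy as np, json, sys
from scipy.spatial.transform import Rotation as Ro
np.set_printoptions(precision=4,suppress=True)
def RY(yaw): # tool z down, tool y at azimuth yaw
    a=np.radians(yaw); y=np.array([np.cos(a),np.sin(a),0]); z=np.array([0,0,-1.]); return np.c_[np.cross(y,z),y,z]
def get():
    try: d=json.load(open('cmd.json')); return np.array(d[0]),np.array(d[1])
    except OSError: return np.array([.176,-.6,.25]),RY(106.365)
def upd(sl,tw=(0,0,0)):
    p,R=get(); p=p+R@np.array(sl)*.3; R=R@Ro.from_rotvec(np.radians(np.array(tw)*45)).as_matrix()
    json.dump([p.tolist(),R.tolist()],open('cmd.json','w')); return p,R
def plan(p2,R2):
    p,R=get(); print('slide',R.T@(np.array(p2)-p)/.3,'twist',np.degrees(Ro.from_matrix(R.T@R2).as_rotvec())/45)
def st():
    from workcell import ctrl
    s=ctrl.get_state(); p,R=get(); print('t',s['t'],'pos',s['tool_pos'],'cmd',p,'F',s['contact_force'],'w',s['width'],'g',s['grip_force'],'q',s['joint_positions']); return s
E
python3 -c "
from p import *; plan([.45,-.15,.32],RY(150)); from h import *
f=grab('wrist','w0'); print(f['mount'],f['vfov'])"
```

```text
slide [-1.299   1.1819 -0.2333] twist [ 0.      0.     -0.9697]
[[ 0.0013 -0.9566 -0.2913  0.0745]
 [ 1.      0.0011  0.0008 -0.0005]
 [-0.0004 -0.2913  0.9566 -0.1246]
 [ 0.      0.      0.      1.    ]] 70.54910143529737
```

Emit:
{"name": "step_arm", "arguments": {
  "slide": [
    [-1,0.9,-0.2],
    [-1,0.9,-0.2],
    [-1,0.9,-0.2],
    [-1,0.9,-0.2],
    [-1,0.9,-0.2],
    [-1,0.9,-0.2],
    [-1,0.9,-0.2]
  ],
  "twist": [
    [0,0,-1],
    [0,0,-1],
    [0,0,-1],
    [0,0,-1],
    [0,0,-1],
    [0,0,-1],
    [0,0,-1]
  ],
  "fingers": [-1,-1,-1,-1,-1,-1,-1],
  "force": 80
}}

```text
t: 1.02
tool_pos: [0.3889, -0.2537, 0.3106]
ee_rot: [[-0.477, -0.879, 0.001], [-0.879, 0.477, -0.0], [-0.001, -0.001, -1.0]]
contact_force: [1.1, -0.5, -0.1]
width: 0.0855
grip_force: 0.0
```

```bash
python3 -c "
from p import *; upd([-1,.9,-.2],[0,0,-1]); st(); plan([.55,-.12,.30],RY(168.5))"
```

```text
t 1.025 pos [ 0.3889 -0.2537  0.3106] cmd [ 0.3878 -0.2564  0.31  ] F [ 1.0679 -0.4508 -0.1425] w 0.08545903668526261 g 0.0 q [-12.9936   3.6563 -14.9714  -0.0143 -71.3111 -15.4722]
slide [-0.6582 -0.2567  0.0333] twist [ 0.      0.     -0.3808]
```

Emit:
{"name": "step_arm", "arguments": {
  "slide": [
    [-0.66,-0.26,0.03],
    [-0.66,-0.26,0.03],
    [-0.66,-0.26,0.03],
    [-0.66,-0.26,0.03],
    [-0.66,-0.26,0.03]
  ],
  "twist": [
    [0,0,-0.38],
    [0,0,-0.38],
    [0,0,-0.38],
    [0,0,-0.38],
    [0,0,-0.38]
  ],
  "fingers": [-1,-1,-1,-1,-1]
}}

```text
t: 1.65
tool_pos: [0.5518, -0.1186, 0.2999]
ee_rot: [[-0.198, -0.98, -0.002], [-0.98, 0.198, 0.0], [0.0, 0.002, -1.0]]
contact_force: [-0.7, -0.8, -0.5]
width: 0.0855
grip_force: 0.0
```

```bash
python3 -c "
from p import *; from h import *
upd([-.66,-.26,.03],[0,0,-.38]); f=grab('wrist','w1'); st(); plan([.4395,.2625,.25],RY(172.7))
cv2.imwrite('pics/w1v.png',cv2.resize(f['color'],(800,600),interpolation=cv2.INTER_CUBIC))"
```

```text
t 1.7 pos [ 0.551  -0.1194  0.3004] cmd [ 0.5511 -0.12    0.301 ] F [-0.65   -0.8214  0.4374] w 0.08496582991018307 g 0.0 q [  4.2305  14.295   -3.4613  -0.0066 -72.3467 -15.7233]
slide [-1.1749  0.6195  0.17  ] twist [ 0.      0.     -0.0941]
```

View pics/w1v.png

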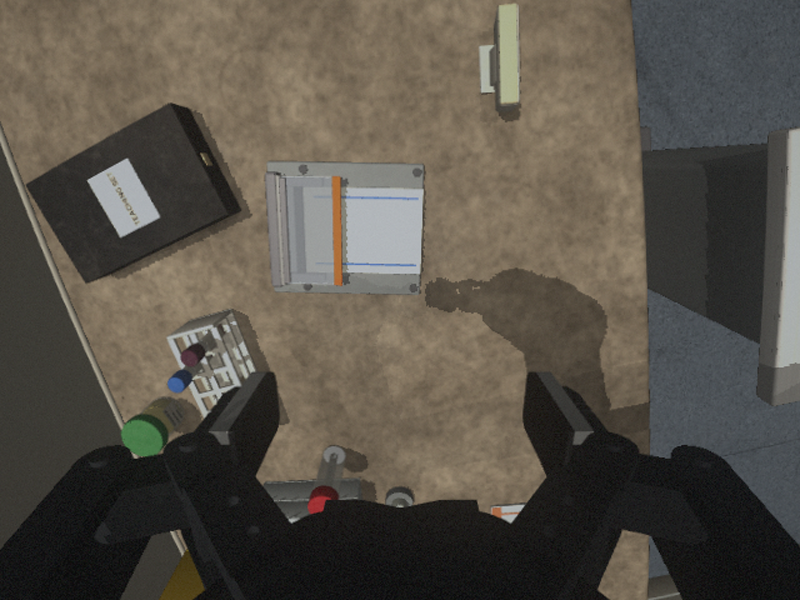

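Emit:
{"name": "step_arm", "arguments": {
  "slide": [
    [-1,0.52,0.1],
    [-1,0.52,0.1],
    [-1,0.52,0.1],
    [-1,0.52,0.1],
    [-1,0.52,0.1],
    [-1,0.52,0.1]
  ],
  "twist": [
    [0,0,-0.1],
    [0,0,-0.1],
    [0,0,-0.1],
    [0,0,-0.1],
    [0,0,-0.1],
    [0,0,-0.1]
  ],
  "fingers": [-1,-1,-1,-1,-1,-1]
}}

```text
t: 2.45
tool_pos: [0.457, 0.2062, 0.2714]
ee_rot: [[-0.121, -0.993, 0.0], [-0.993, 0.121, 0.0], [-0.001, -0.0, -1.0]]
contact_force: [0.6, -0.0, -1.0]
width: 0.0856
grip_force: 0.0
```

```bash
python3 -c "
from p import *; from h import *
upd([-1,.52,.1],[0,0,-.1]); st(); plan([.4247,.2643,.12],RY(172.7))
f=load('w1'); g=lambda x,y,z:onz(f,(x+.5)*.8-.5,(y+.5)*.8-.5,z)
for n,q in dict(sFR=(424,164,.008),sFL=(421,294,.008),pFR=(422,190,.01),pFL=(420,274,.01),lineR=(418,199,.01),lineL=(415,265,.01),lineR2=(342,197,.01),lineL2=(345,264,.01),lipR=(332,177,.022),lipL=(337,285,.022)).items(): print(n,g(*q),dep(f,(q[0]+.5)*.8-.5,(q[1]+.5)*.8-.5)[2])
f=grab('wrist','w2'); cv2.imwrite('pics/w2v.png',f['color'])
"
```

```text
t 2.45 pos [0.457  0.2062 0.2714] cmd [0.4583 0.2051 0.271 ] F [ 0.5562 -0.0421 -1.0205] w 0.08557997900113605 g 0.0 q [ 42.8709   8.9866 -14.5102  -0.0081 -66.4717 -49.8299]
slide [-0.1821  0.1352  0.5033] twist [0.     0.     0.0059]
sFR [ 0.5137 -0.1927  0.008 ] 0.001391521457146827
sFL [ 0.54   -0.0679  0.008 ] 0.000390931752268453
pFR [ 0.5201 -0.1697  0.01  ] 0.009823680498928233
pFL [ 0.5371 -0.0893  0.01  ] 0.0015629622952427202
lineR [ 0.5254 -0.1622  0.01  ] 0.009784509140284892
lineL [ 0.5403 -0.0993  0.01  ] 0.010894603755652488
lineR2 [ 0.5962 -0.1784  0.01  ] 0.011176327162201849
lineL2 [ 0.6086 -0.1141  0.01  ] 0.010304638246600384
lipR [ 0.5994 -0.1982  0.022 ] 0.02085632013900096
lipL [ 0.6192 -0.0974  0.022 ] 0.0071002355317637544
```

View pics/w2v.png

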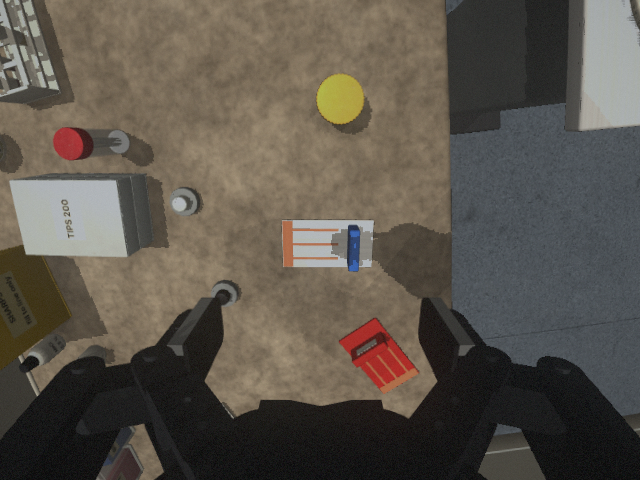

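Wrist views: in the second, the blade's plate corners are at (283,220), (283,268), (374,220), (372,268), and its rib top is at (354,248). The white stud top is at (180,203), and the black stud is at (225,292). The first gave the station's corners and lane lines, and its pose agrees with the fixed cameras to about 3 mm.

```bash
python3 -c "
from p import *; from h import *
f=load('w2'); T=load('top')
for n,q in dict(FR=(283,220,.004),FL=(283,268,.004),RR=(374,220,.004),RL=(372,268,.004),rib=(354,248,.031),ws=(180,203,.024),bs=(223,290,.024)).items(): print(n,onz(f,*q),dep(f,q[0],q[1]))
t=lambda x,y:(T,210+(x+.5)/3-.5,170+(y+.5)/3-.5)
print('rib2',tri((f,354,248),t(107,395)));print('ws',tri((f,180,203),t(208,146)))
"
```

```text
FR [0.5036 0.2225 0.004 ] [0.5035 0.2223 0.0045]
FL [0.513  0.2831 0.004 ] [0.5133 0.284  0.0017]
RR [0.3961 0.2354 0.004 ] [0.3958 0.2362 0.001 ]
RL [0.4031 0.2964 0.004 ] [0.4028 0.2975 0.0013]
rib [0.4247 0.2582 0.031 ] [0.4248 0.2579 0.0319]
ws [0.6129 0.1843 0.024 ] [0.6125 0.1841 0.025 ]
bs [0.5863 0.2951 0.024 ] [0.5886 0.2979 0.0177]
rib2 (array([0.4256, 0.267 , 0.0074]), [0.0024701523931942504, 0.002470152393194106])
ws (array([0.6162, 0.1871, 0.0161]), [0.0017294534001666797, 0.0017294534001666174])
```

Emit:
{"name": "step_arm", "arguments": {
  "slide": [
    [-0.18,0.135,0.4],
    [-0.18,0.135,0.5],
    [-0.18,0.135,0.5],
    [-0.18,0.135,0.5],
    [-0.18,0.135,0.6],
    [-0.18,0.135,0.7],
    [-0.18,0.135,0.78],
    [-0.18,0.135,0.81],
    [-0.18,0.135,0.81],
    [-0.18,0.135,0.81]
  ],
  "twist": [
    [0,0,0],
    [0,0,0],
    [0,0,0],
    [0,0,0],
    [0,0,0],
    [0,0,0],
    [0,0,0],
    [0,0,0],
    [0,0,0],
    [0,0,0]
  ],
  "fingers": [-1,-1,-1,-1,-1,-1,-1,-1,-1,-1]
}}

```text
t: 3.75
tool_pos: [0.4257, 0.2646, 0.0295]
ee_rot: [[-0.123, -0.992, 0.002], [-0.992, 0.123, 0.002], [-0.002, -0.002, -1.0]]
contact_force: [0.0, 0.3, -0.1]
width: 0.0855
grip_force: 0.0
```

Emit:
{"name": "step_arm", "arguments": {
  "slide": [
    [0,0,0],
    [0,0,0],
    [0,0,0],
    [0,0,0],
    [0,0,0],
    [0,0,0],
    [0,0,0],
    [0,0,0]
  ],
  "twist": [
    [0,0,0],
    [0,0,0],
    [0,0,0],
    [0,0,0],
    [0,0,0],
    [0,0,0],
    [0,0,0],
    [0,0,0]
  ],
  "fingers": [0.2,0.4,0.6,0.8,1,1,1,1],
  "force": 60
}}

```text
t: 4.75
tool_pos: [0.4249, 0.2643, 0.0283]
ee_rot: [[-0.122, -0.993, 0.0], [-0.993, 0.122, 0.0], [-0.0, -0.0, -1.0]]
contact_force: [-2.1, -0.2, 4.1]
width: 0.0112
grip_force: 60.6
```

```bash
python3 -c "
from p import *; from h import *
upd([-.18,.135,.81]); s=st(); print(s['ee_rot']); f=grab('wrist','w3'); cv2.imwrite('pics/w3v.png',f['color'])
plan([.53,.186,.10],RY(180))"
```

```text
t 4.75 pos [0.4249 0.2643 0.0283] cmd [0.4247 0.2637 0.028 ] F [-2.057  -0.1975  4.1256] w 0.011172778030105652 g 60.55703401565552 q [ 50.5125  26.5222 -31.7589   0.0066 -31.6837 -57.529 ]
[[-0.1221 -0.9925  0.0004]
 [-0.9925  0.1221  0.0004]
 [-0.0005 -0.0004 -1.    ]]
slide [ 0.214  -0.3801 -0.24  ] twist [ 0.      0.     -0.1563]
```

View pics/w3v.png

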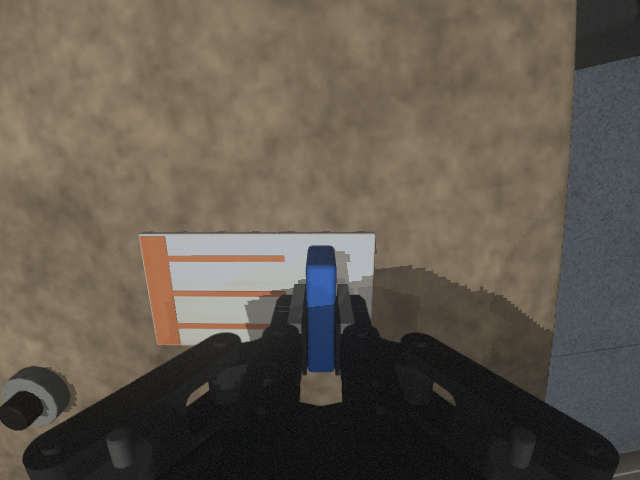

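The rib is gripped squarely (12 mm, 60 N). The plate's front corners are at (140,235) and (157,345), and its rear corner is at (375,233).

```bash
python3 -c "
from p import *; from h import *
f=load('w3'); p,R=get()
for q in [(140,235),(157,345),(375,233)]:
  X=onz(f,*q,.004); print(X, 'tool',f['ee'].T@(X-f['tp']))
plan([.533,.196,.10],RY(173)); plan([.533,.196,.048],RY(173));"
```

```text
[0.5043 0.2232 0.004 ] tool [ 0.0312 -0.0839  0.0243]
[0.5124 0.2821 0.004 ] tool [-0.0283 -0.0847  0.0243]
[0.3962 0.2354 0.004 ] tool [0.0322 0.025  0.0242]
slide [ 0.1797 -0.386  -0.24  ] twist [ 0.      0.     -0.0008]
slide [ 0.1797 -0.386  -0.0667] twist [ 0.      0.     -0.0008]
```

Emit:
{"name": "step_arm", "arguments": {
  "slide": [
    [0,0,-0.1],
    [0,0,-0.24],
    [0.1,-0.2,-0.24],
    [0.18,-0.386,-0.24],
    [0.18,-0.386,-0.24],
    [0.18,-0.386,-0.24],
    [0.18,-0.386,-0.15],
    [0.18,-0.386,-0.1],
    [0.18,-0.386,-0.08],
    [0.18,-0.386,-0.065],
    [0.18,-0.386,-0.065],
    [0.18,-0.386,-0.065],
    [0.18,-0.386,-0.065],
    [0.18,-0.386,-0.065]
  ],
  "twist": [
    [0,0,0],
    [0,0,0],
    [0,0,0],
    [0,0,0],
    [0,0,0],
    [0,0,0],
    [0,0,0],
    [0,0,0],
    [0,0,0],
    [0,0,0],
    [0,0,0],
    [0,0,0],
    [0,0,0],
    [0,0,0]
  ],
  "fingers": [1,1,1,1,1,1,1,1,1,1,1,1,1,1]
}}

```text
t: 6.55
tool_pos: [0.5335, 0.1967, 0.0479]
ee_rot: [[-0.122, -0.993, 0.001], [-0.993, 0.122, 0.001], [-0.001, -0.001, -1.0]]
contact_force: [-0.7, 0.4, 0.9]
width: 0.0107
grip_force: 60.2
```

```bash
python3 -c "
from p import *; from h import *
upd([.18,-.386,-.065]); s=st(); print(s['ft_torque']); f=grab('wrist','w4'); cv2.imwrite('pics/w4v.png',f['color'])
plan([.512,.317,.10],RY(173));plan([.512,.317,.0475],RY(173))"
```

```text
t 6.55 pos [0.5335 0.1967 0.0479] cmd [0.533  0.1959 0.0475] F [-0.7199  0.4311  0.8754] w 0.010710829777823873 g 60.230040550231934 q [ 36.5613  29.405  -21.1659   0.0074 -39.3479 -43.577 ]
[0.2362 0.0674 0.0668]
slide [-0.392   0.1189 -0.175 ] twist [ 0.      0.     -0.0008]
slide [-0.392   0.1189  0.    ] twist [ 0.      0.     -0.0008]
```

View pics/w4v.png

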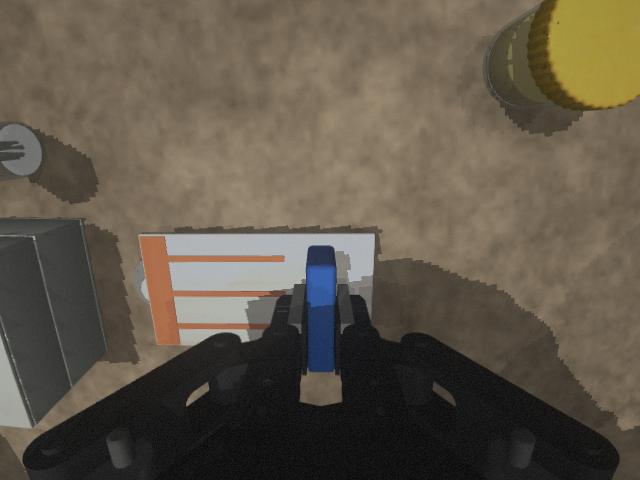

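The blade's front edge covers the white stud: its housing just peeks out at (142,280), and the blade mid-line is at row 290. I'll press 2 mm deeper to be certain, then lift and compare the free force.

Emit:
{"name": "step_arm", "arguments": {
  "slide": [
    [0,0,0.004],
    [0,0,0.007],
    [0,0,0.007],
    [0,0,0.007],
    [0,0,0.007]
  ],
  "twist": [
    [0,0,0],
    [0,0,0],
    [0,0,0],
    [0,0,0],
    [0,0,0]
  ],
  "fingers": [1,1,1,1,1]
}}

```text
t: 7.22
tool_pos: [0.5334, 0.1966, 0.0456]
ee_rot: [[-0.122, -0.993, 0.001], [-0.993, 0.122, 0.0], [-0.001, -0.001, -1.0]]
contact_force: [-0.3, 1.1, 2.7]
width: 0.0108
grip_force: 60.3
```

Emit:
{"name": "step_arm", "arguments": {
  "slide": [
    [0,0,-0.1],
    [0,0,-0.18],
    [-0.2,0.06,-0.18],
    [-0.392,0.119,-0.18],
    [-0.392,0.119,-0.18],
    [-0.392,0.119,-0.18],
    [-0.392,0.119,-0.18]
  ],
  "twist": [
    [0,0,0],
    [0,0,0],
    [0,0,0],
    [0,0,0],
    [0,0,0],
    [0,0,0],
    [0,0,0]
  ],
  "fingers": [1,1,1,1,1,1,1]
}}

```text
t: 8.1
tool_pos: [0.5117, 0.3158, 0.0988]
ee_rot: [[-0.124, -0.992, -0.002], [-0.992, 0.124, -0.002], [0.002, 0.001, -1.0]]
contact_force: [0.1, -0.3, -1.4]
width: 0.0105
grip_force: 59.9
```

```bash
python3 -c "
from p import *; from h import *
upd([0,0,.007]);upd([-.392,.119,-.18]); s=st(); print(s['ft_torque'])"
```

```text
t 8.1 pos [0.5117 0.3158 0.0988] cmd [0.512  0.317  0.0994] F [ 0.0949 -0.2713 -1.3739] w 0.01050987711356344 g 59.8669695854187 q [ 47.0865  28.0843 -13.7194  -0.0166 -48.3255 -54.2018]
[0.0307 0.0177 0.0295]
```

Emit:
{"name": "step_arm", "arguments": {
  "slide": [
    [0,0,0.08],
    [0,0,0.13],
    [0,0,0.16],
    [0,0,0.18],
    [0,0,0.18],
    [0,0,0.18],
    [0,0,0.18],
    [0,0,0.18],
    [0,0,0.18]
  ],
  "twist": [
    [0,0,0],
    [0,0,0],
    [0,0,0],
    [0,0,0],
    [0,0,0],
    [0,0,0],
    [0,0,0],
    [0,0,0],
    [0,0,0]
  ],
  "fingers": [1,1,1,1,1,1,1,1,1]
}}

```text
t: 9.22
tool_pos: [0.5124, 0.3178, 0.0458]
ee_rot: [[-0.122, -0.993, 0.001], [-0.993, 0.122, 0.001], [-0.001, -0.001, -1.0]]
contact_force: [1.6, -1.1, 1.6]
width: 0.0104
grip_force: 60.4
```

```bash
python3 -c "
from p import *; from h import *
upd([0,0,.18]); s=st(); f=grab('wrist','w5'); cv2.imwrite('pics/w5v.png',f['color'])
c=np.array([.600,-.145]); a=np.radians(-12.4); x=np.array([np.cos(a),np.sin(a)]); y=np.array([-x[1],x[0]])
for sx in (-.075,-.03,.0,.03,.04):
  q=c+x*(sx-.0845)+y*.0015   # blade centre is 1.5 mm toward tool +x = station -y
  print(sx,q)
q=c+x*(-.02-.0845)+y*.0015
plan([*q,.10],RY(167.6))"
```

```text
t 9.225 pos [0.5124 0.3178 0.0458] cmd [0.512  0.317  0.0454] F [ 1.5808 -1.1366  1.5531] w 0.01041937915230083 g 60.38360059261322 q [ 47.1779  32.0726 -16.1498   0.0212 -41.7039 -54.2015]
-0.075 [ 0.4445 -0.1093]
-0.03 [ 0.4885 -0.1189]
0.0 [ 0.5178 -0.1254]
0.03 [ 0.5471 -0.1318]
0.04 [ 0.5569 -0.134 ]
slide [ 1.4549 -0.1335 -0.182 ] twist [0.     0.     0.1192]
```

View pics/w5v.png

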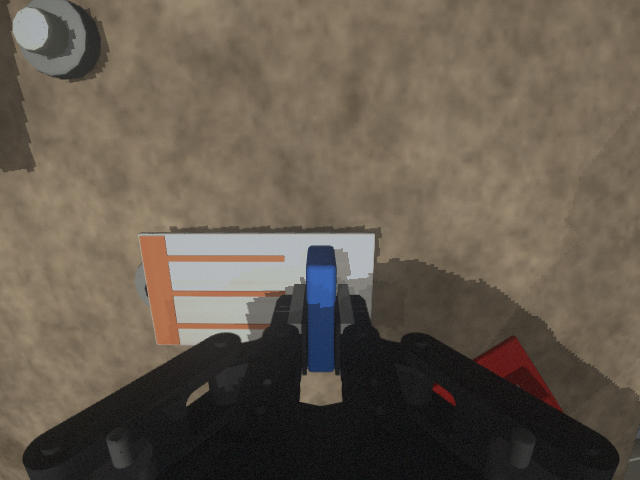

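The black stud is covered at (142,290) with about 3 N on it, so both touches are done. Next I'll lift clear and carry the blade to the station.

Emit:
{"name": "step_arm", "arguments": {
  "slide": [
    [0,0,-0.15],
    [0,0,-0.3],
    [0.2,0,-0.35],
    [0.4,0,-0.35],
    [0.6,0,-0.35],
    [0.8,0,-0.35],
    [1,0,-0.35],
    [1,0,-0.35]
  ],
  "twist": [
    [0,0,0],
    [0,0,0],
    [0,0,0.03],
    [0,0,0.06],
    [0,0,0.09],
    [0,0,0.12],
    [0,0,0.12],
    [0,0,0.12]
  ],
  "fingers": [1,1,1,1,1,1,1,1]
}}

```text
t: 10.28
tool_pos: [0.4732, 0.0165, 0.1496]
ee_rot: [[-0.221, -0.975, -0.003], [-0.975, 0.221, -0.0], [0.001, 0.003, -1.0]]
contact_force: [0.4, 0.9, -0.9]
width: 0.0108
grip_force: 59.9
```

```bash
python3 -c "
from p import *
upd([1,0,-.35],[0,0,.12]); s=st(); plan([.4982,-.1211,.08],RY(167.6))"
```

```text
t 10.275 pos [0.4732 0.0165 0.1496] cmd [0.4752 0.0192 0.1504] F [ 0.3569  0.8972 -0.8671] w 0.010813142629951656 g 59.85231041908264 q [ 21.6846  13.5379 -28.2395  -0.0763 -48.3862 -34.3852]
slide [ 0.4404 -0.1755  0.2347] twist [ 0.      0.     -0.0008]
```

Emit:
{"name": "step_arm", "arguments": {
  "slide": [
    [0.2,-0.08,0],
    [0.36,-0.14,0.05],
    [0.44,-0.175,0.15],
    [0.44,-0.175,0.235],
    [0.44,-0.175,0.235],
    [0.44,-0.175,0.235],
    [0.44,-0.175,0.235]
  ],
  "twist": [
    [0,0,0],
    [0,0,0],
    [0,0,0],
    [0,0,0],
    [0,0,0],
    [0,0,0],
    [0,0,0]
  ],
  "fingers": [1,1,1,1,1,1,1]
}}

```text
t: 11.15
tool_pos: [0.4991, -0.1199, 0.0811]
ee_rot: [[-0.214, -0.977, 0.003], [-0.977, 0.214, 0.0], [-0.001, -0.002, -1.0]]
contact_force: [-0.1, -0.1, -1.5]
width: 0.0108
grip_force: 59.7
```

```bash
python3 -c "
from p import *; from h import *
upd([.44,-.175,.235]); s=st(); f=grab('wrist','w6'); cv2.imwrite('pics/w6v.png',cv2.resize(f['color'],(800,600),interpolation=cv2.INTER_CUBIC)); grab('top','top2')
plan([.4982,-.1211,.0395],RY(167.6))"
```

```text
t 11.15 pos [ 0.4991 -0.1199  0.0811] cmd [ 0.4981 -0.121   0.0799] F [-0.0688 -0.1467 -1.5455] w 0.010812339696264928 g 59.72286522388458 q [  4.6363  22.4232 -27.4883   0.0067 -39.9448 -16.9915]
slide [ 0.0004 -0.0005  0.1347] twist [ 0.      0.     -0.0008]
```

View pics/w6v.png

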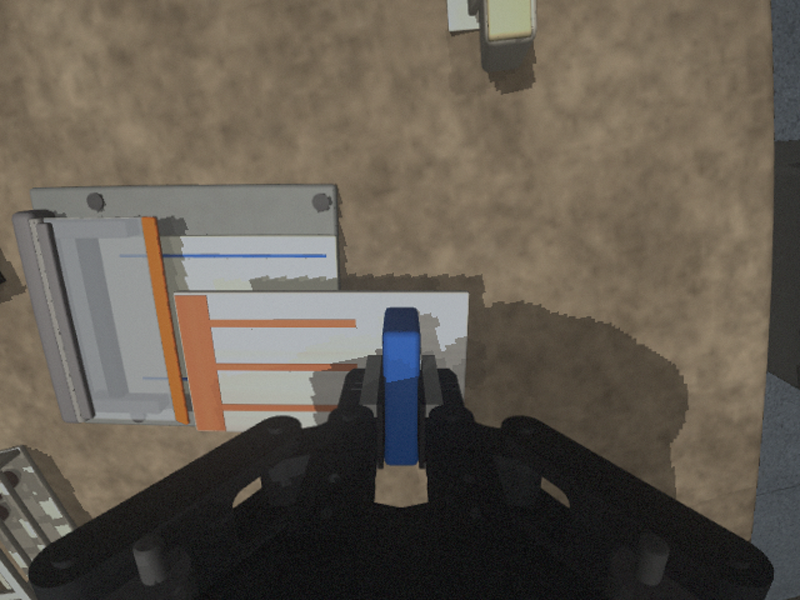

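The blade is in front of the lip. The right lane line runs (165,257) to (325,256), the left line shows through the leaf at (150,378), and the blade's front corners are at (176,294) and (197,430). I'll use these for the offset and squareness.

```bash
python3 -c "
from p import *; from h import *
f=load('w6'); g=lambda x,y,z:f['ee'].T@(onz(f,(x+.5)*.8-.5,(y+.5)*.8-.5,z)-f['tp'])
for n,q in dict(lineRb=(165,257,.01),lineRf=(325,256,.01),lineL=(150,378,.01),lineL2=(165,378.5,.01),padF=(337,237,.01),lipR=(156,217,.022),lipL=(186,424,.022),bFR=(176,294,.0568),bFL=(197,430,.0568),bRR=(468,293,.0568)).items(): print(n,g(*q),g(*q)+0 if 0 else '')
print(f['ee'][:,1],np.degrees(np.arctan2(f['ee'][1,1],f['ee'][0,1])))
print(f['range_z'][int(294*.8)+4,int(190*.8)], [dep(f,x*.8,y*.8)[2] for x,y in((190,310),(200,400),(450,310),(250,345))])
"
```

```text
lineRb [ 0.0357 -0.1126  0.0714] 
lineRf [ 0.036  -0.0355  0.0712] 
lineL [-0.0288 -0.1316  0.0714] 
lineL2 [-0.0289 -0.1234  0.0714] 
padF [ 0.0449 -0.0295  0.0711] 
lipR [ 0.0559 -0.107   0.0593] 
lipL [-0.0483 -0.1094  0.0594] 
bFR [ 0.0311 -0.0837  0.0245] 
bFL [-0.0277 -0.0845  0.0245] 
bRR [0.0316 0.0246 0.0242] 
[-0.9769  0.2139 -0.0024] 167.64995308437432
0.15580139 [np.float64(0.057730929902194916), np.float64(0.05793562930696905), np.float64(0.05750136314291554), np.float64(0.05695325094599982)]
```

Emit:
{"name": "step_arm", "arguments": {
  "slide": [
    [0.006,0,0.06],
    [0.006,0,0.1],
    [0.006,0,0.125],
    [0.006,0,0.136],
    [0.006,0,0.136],
    [0.006,0,0.136],
    [0.006,0,0.136]
  ],
  "twist": [
    [0,0,0],
    [0,0,0],
    [0,0,0],
    [0,0,0],
    [0,0,0],
    [0,0,0],
    [0,0,0]
  ],
  "fingers": [1,1,1,1,1,1,1]
}}

```text
t: 12.12
tool_pos: [0.4981, -0.1223, 0.0395]
ee_rot: [[-0.215, -0.977, 0.001], [-0.977, 0.215, 0.0], [-0.0, -0.001, -1.0]]
contact_force: [-0.4, -0.4, -1.7]
width: 0.0109
grip_force: 59.9
```

```bash
python3 -c "
from p import *
upd([.006,0,.136]); s=st(); print(s['ft_torque'])"
```

```text
t 12.125 pos [ 0.4981 -0.1223  0.0395] cmd [ 0.4977 -0.1227  0.0391] F [-0.394  -0.3833 -1.6667] w 0.010875374456861944 g 59.90836679935455 q [  4.361   26.2535 -29.5236   0.0032 -34.1767 -16.7882]
[ 0.0058  0.0341 -0.0025]
```

Emit:
{"name": "step_arm", "arguments": {
  "slide": [
    [0,-0.02,0],
    [0,-0.04,0],
    [0,-0.06,0],
    [0,-0.08,0],
    [0,-0.1,0],
    [0,-0.12,0],
    [0,-0.14,0],
    [0,-0.155,0],
    [0,-0.17,0],
    [0,-0.18,0],
    [0,-0.18,0],
    [0,-0.18,0]
  ],
  "twist": [
    [0,0,0],
    [0,0,0],
    [0,0,0],
    [0,0,0],
    [0,0,0],
    [0,0,0],
    [0,0,0],
    [0,0,0],
    [0,0,0],
    [0,0,0],
    [0,0,0],
    [0,0,0]
  ],
  "fingers": [1,1,1,1,1,1,1,1,1,1,1,1]
}}

```text
t: 13.62
tool_pos: [0.5503, -0.1339, 0.0391]
ee_rot: [[-0.215, -0.977, -0.0], [-0.977, 0.215, 0.0], [0.0, 0.0, -1.0]]
contact_force: [-0.6, 0.7, -2.3]
width: 0.0108
grip_force: 59.9
```

Emit:
{"name": "step_arm", "arguments": {
  "slide": [
    [0,-0.006,0],
    [0,-0.011,0],
    [0,-0.015,0],
    [0,-0.019,0],
    [0,-0.019,0],
    [0,-0.019,0]
  ],
  "twist": [
    [0,0,0],
    [0,0,0],
    [0,0,0],
    [0,0,0],
    [0,0,0],
    [0,0,0]
  ],
  "fingers": [1,1,1,1,1,1]
}}

```text
t: 14.38
tool_pos: [0.5561, -0.1351, 0.0391]
ee_rot: [[-0.215, -0.977, -0.0], [-0.977, 0.215, 0.0], [-0.0, 0.0, -1.0]]
contact_force: [0.5, -1.3, -0.9]
width: 0.0104
grip_force: 59.9
```

```bash
python3 -c "
from p import *
from h import *
upd([0,-.18,0]);upd([0,-.019,0]); s=st(); print(s['ft_torque'], s['ee_rot'].T@s['contact_force']); f=grab('wrist','w7')"
```

```text
t 14.375 pos [ 0.5561 -0.1351  0.0391] cmd [ 0.556  -0.1356  0.0391] F [ 0.5235 -1.2588 -0.9305] w 0.010432071745938555 g 59.90845084190369 q [  2.5579  30.4414 -20.9333  -0.0041 -38.631  -14.9821]
[-0.0009  0.0508  0.0173] [ 1.1167 -0.7822  0.9304]
```

Emit:
{"name": "step_arm", "arguments": {
  "slide": [
    [0,-0.003,0],
    [0,-0.006,0],
    [0,-0.006,0],
    [0,-0.006,0]
  ],
  "twist": [
    [0,0,0],
    [0,0,0],
    [0,0,0],
    [0,0,0]
  ],
  "fingers": [1,1,1,1]
}}

```text
t: 14.92
tool_pos: [0.5576, -0.1355, 0.039]
ee_rot: [[-0.215, -0.977, -0.001], [-0.977, 0.215, 0.0], [0.0, 0.001, -1.0]]
contact_force: [-0.1, 0.6, -1.2]
width: 0.0109
grip_force: 60.0
```

Emit:
{"name": "step_arm", "arguments": {
  "slide": [
    [0,-0.003,0],
    [0,-0.005,0],
    [0,-0.005,0],
    [0,-0.005,0]
  ],
  "twist": [
    [0,0,0],
    [0,0,0],
    [0,0,0],
    [0,0,0]
  ],
  "fingers": [1,1,1,1]
}}

```text
t: 15.42
tool_pos: [0.5577, -0.1357, 0.0386]
ee_rot: [[-0.216, -0.976, -0.004], [-0.976, 0.216, 0.0], [0.0, 0.004, -1.0]]
contact_force: [-4.2, 1.8, 1.3]
width: 0.0105
grip_force: 60.1
```

Back stop met: 4 N at the expected travel. I'll ease off 0.6 mm and press down.

Emit:
{"name": "step_arm", "arguments": {
  "slide": [
    [0,0.002,0],
    [0,0.002,0.003],
    [0,0.002,0.006],
    [0,0.002,0.009],
    [0,0.002,0.009],
    [0,0.002,0.009]
  ],
  "twist": [
    [0,0,0],
    [0,0,0],
    [0,0,0],
    [0,0,0],
    [0,0,0],
    [0,0,0]
  ],
  "fingers": [1,1,1,1,1,1]
}}

```text
t: 16.18
tool_pos: [0.5577, -0.1357, 0.0383]
ee_rot: [[-0.215, -0.977, -0.002], [-0.977, 0.215, -0.0], [0.001, 0.002, -1.0]]
contact_force: [-9.5, 3.7, 12.7]
width: 0.0107
grip_force: 61.9
```

```bash
python3 -c "
from p import *
from h import *
upd([0,-.006,0]);upd([0,-.005,0]);upd([0,.002,.009]); s=st(); print(s['ft_torque'])"
```

```text
t 16.175 pos [ 0.5577 -0.1357  0.0383] cmd [ 0.5586 -0.1362  0.0364] F [-9.466   3.7042 12.6623] w 0.010722447389294216 g 61.89531147480011 q [  2.4963  30.6678 -20.6475   0.0074 -38.8025 -14.9196]
[ 1.0004  2.6228 -0.0862]
```

Emit:
{"name": "step_arm", "arguments": {
  "slide": [
    [0,0.002,0],
    [0,0.003,-0.001],
    [0,0.003,-0.001],
    [0,0.003,-0.001],
    [0,0.003,-0.001]
  ],
  "twist": [
    [0,0,0],
    [0,0,0],
    [0,0,0],
    [0,0,0],
    [0,0,0]
  ],
  "fingers": [1,1,1,1,1]
}}

```text
t: 16.8
tool_pos: [0.5576, -0.1357, 0.0383]
ee_rot: [[-0.215, -0.977, -0.0], [-0.977, 0.215, -0.0], [0.0, 0.0, -1.0]]
contact_force: [-8.0, 2.5, 9.3]
width: 0.0103
grip_force: 61.4
```

```bash
python3 -c "
from p import *
from h import *
upd([0,.003,-.001]); s=st(); print(s['ft_torque'],s['ee_rot'])
f=grab('wrist','w8'); f3=load('w3')
c=lambda f:cv2.cvtColor(f['color'],cv2.COLOR_BGR2GRAY)
# plate rear/right edges and rib in the tool frame: same picture place as at the grasp?
r=cv2.matchTemplate(f['color'],f3['color'][240:380,300:385],cv2.TM_CCOEFF_NORMED); print(cv2.minMaxLoc(r))
for u,v in ((200,250),(200,270),(250,243),(360,240),(365,255),(250,278)): print((u,v),dep(f,u,v))
T=grab('top','top3')
h=lambda f:[round(float(dep(f,u,v)[2]),4) for u,v in ((424,205),(430,208),(418,212),(440,213))]
print('leaf depth before/after',h(load('top')),h(T))"
```

```text
t 16.8 pos [ 0.5576 -0.1357  0.0383] cmd [ 0.5577 -0.136   0.0367] F [-7.951   2.5175  9.2718] w 0.010314229850690092 g 61.40783429145813 q [  2.5049  30.6288 -20.7354   0.0326 -38.6526 -14.9453]
[ 0.6453  1.9921 -0.0917] [[-0.215  -0.9766 -0.0003]
 [-0.9766  0.215  -0.0004]
 [ 0.0004  0.0002 -1.    ]]
(-0.6557940244674683, 0.9567704200744629, (506, 22), (300, 240))
(200, 250) [ 0.6042 -0.1729  0.0212]
(200, 270) [ 0.6078 -0.1634  0.0201]
(250, 243) [ 0.5829 -0.1699  0.0161]
(360, 240) [ 0.5337 -0.1603  0.0149]
(365, 255) [ 0.5327 -0.1525  0.0147]
(250, 278) [ 0.5879 -0.153   0.0152]
leaf depth before/after [0.0182, 0.0233, 0.0176, 0.0215] [0.018, 0.3433, 0.3525, 0.373]
```

```bash
python3 -c "
from workcell import ctrl
print(ctrl.finish_job())"
```

```text
the job is handed in; nothing more can be done
None
```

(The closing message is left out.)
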